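Load the photometer's blue filter and hold its shutter open at the mark

ROBOT

A 7-joint arm with a two-finger parallel gripper is mounted at the origin on the work surface. World frame = base frame: x ahead of the robot, y to its left, z up, the work surface at z = 0. Lengths are in m, angles in rad, forces in N, time in s.
With the tool pointing down it reaches from about 0.425 to 0.925 m from the base axis. Payload 6.8 kg.
Tool frame: the origin (TCP) lies midway between the tips of the shut fingers; the grasp point (between the pads) lies 19 mm behind it; z points along the fingers, y is the direction in which the jaws open and shut (so a half turn about z gives the same grasp; the last joint's range is limited). The gripper opens to 85 mm and grips with 20 to 120 N. Pads are 22 mm wide; open, the fingers measure 114 mm over their backs; the gripper's body (76 mm by 85 mm) begins 54 mm behind the grasp point. The pads swing forward as they close: fully open they stand 13 mm farther back than shut.
Start: joints at [-1.301, 0.477, 0.022, 1.555, -0.011, 1.109, -0.083], TCP at [0.249, 0.627, 0.231] pointing down, gripper open.
Joint ranges: [-2.96, 2.96], [-0.34, 2.1], [-1.41, 1.46], [0.24, 2.44], [-1.37, 4.51], [0.17, 1.92], [-2.96, 2.96]. Speed limits (rad/s): [2.39, 2.39, 3.14, 3.14, 3.14, 3.14, 3.14].

INTERFACE

Orientations are given as a unit quaternion [w, x, y, z].
In Python, from station import bot gives the robot as it stands.
- The arm moves only by the shell command python3 -m jog 'ROWS' [FORCE]. ROWS is JSON, a list of rows, each a list of 3 entries, a list of its own where there are three numbers: the shift along the tool's x, y, z in mm, then the turn, a rotation vector about the tool's x, y, z in degrees, then the closure, from -1 (fully open) to 1 (shut). A call has 1 to 12 rows; each row shifts and turns the commanded pose from where the row before left it, along the tool's axes as they then stand; what a row does not reach is not made up. A row lasts 1/8 s, in which the tool goes at most 62.5 mm and 10.7 degrees, less where a joint would pass 70% of its speed; a pose out of reach is approached as far as the arm can. A call is refused whole if a number of a shift passes 62.5 or a number of a turn 10.7, either way. A call with a gripper value outside its range is refused whole. The fingers move at their own pace and stop on an object; FORCE is the grip in N (left out, the last holds). Time passes only in rows, so rows that do not move let the fingers close. It gives the time, the measured TCP pose, the force and the opening at its end, in the units of the state.
- bot.get_obs(): the state, without advancing time (a new reading comes with each control period).
- bot.read_camera(name): name is "scene" or "top" or "wrist"; returns (picture, depth): 400x640x3 uint8, red, green, blue; 400x640 float32, m along the optical axis (not along the pixel's ray), 0 where there is no reading.
- bot.camera_info(name): a dict with "fx", "fy", "cx", "cy" (pixels), "world_from_camera" (4x4, takes a point from camera to world coordinates); the wrist camera has in their place "mount" (4x4, takes a point from camera to tool coordinates, whose origin is the TCP and whose axes are the flange's). Camera axes: x right, y up, looking along -z (the intrinsics and any distortion apply to the point x, -y, -z); pixel columns grow to the right and rows downward; lengths in m; the calibration is good to about 2 mm. A picture is of the moment at which its call begins: read the wrist's pose just before it. camera_info takes no time and is no camera call.
- bot.hand_in(): hands the job in, once; it reports no verdict.
Trained networks look in the newest picture that a camera, given by its name, has taken for a name from the list of things; names that differ only in an ending like _2 or _b are one class to them, and where a whole thing is asked for, a point or a joint stands for the part that bears it (a point fixed in the world has none). Each returns a list of dicts, best first, with "score" (0 to 1); they miss things now and then, are a little off and sometimes report something else, mostly with a low value. They report only what shows in the picture. A call takes as long as a camera call. They do not tell look-alikes from the thing itself.
- bot.find_in(camera, thing): "xy" ([column, row] as shares, 0 to 1, of the picture: columns of its width, rows of its height, amid what is visible of it).
- bot.cut_out(camera, thing): "pixels" (400x640 bool, what is visible of it) and "xy" ([column, row] as shares, 0 to 1, of the picture: columns of its width, rows of its height, amid what is visible of it).
- bot.landmark_of(camera, thing): "xy" ([column, row] as shares, 0 to 1, of the picture: columns of its width, rows of its height: a listed point, or the origin of a listed thing).
The state is a dict: "t": time; "q": joint angles; "joint_vel": joint speeds; "joint_torque": joint torques, N m; "eef_pos": TCP position; "tool_rot": TCP orientation; "contact_force": force on the tool from outside, world axes, zero at the start; "torque": the same for the moment, N m; "gripper_width": opening from 0.0 (shut) to 1.0 (fully open).
Only numpy, scipy, OpenCV 4.12 (cv2) and the standard library are available. Lean on these libraries where they do the work, as an engineer would, in place of code of your own. Each camera call takes 0.05 s, during which the arm holds its last target.

TASK

Seat the blue filter in the pocket on top of the photometer, pane up, flat and square and fully down; lower it in gently, do not drop it, and let go of it. Then take the red handle of the spring-return shutter with the fingers, pull it out until its pointer stands at the green mark, and keep holding it there: the program finishes while the gripper still holds the shutter at the mark, since it springs shut when released. Leave the other filters, the bottle and the beaker where they are and do not shift the green mark.

Things in the scene. Friction and masses are not known exactly. Their poses are not given: they have to be found in the camera images.
- blue_centre (a point): The blue colour filter cassette, a loose block 38 (own x) x 56 (own y) x 24 mm high, 50 to 100 g, black with a blue pane filling most of its top; it lies flat on the bench, pane up. This point is its centre, 12 mm above its underside; z up. To be seated; either way round (half turn about z) fits.
- pocket (a point): Centre of the FLOOR of the black pocket in the photometer's grey top: 42 mm (x) x 60 mm (y), 9 mm deep, 3 mm chamfered mouth, floor 41 mm above the bench. A seated filter's centre is 12 mm above this point, its long side along y, and it stands 15 mm proud of the top. Axes are the photometer's: z up; the shutter is pulled out along -y.
- shutter (a joint): How far the shutter is pulled out, m: 0 = shut, 0.070 = end stop. A spring pulls it shut: about 3.6 N when shut and 120 N/m more as it is pulled, so 7 to 11 N at the mark. It slides along the photometer's -y.
- handle (a point): Grasp point on the shutter's red handle, an upright post 30 (x) x 14 (y) x 62 mm high, top 92 mm above the bench, underside 30 mm; this point is on its centre line 72 mm above the bench. It moves with the shutter; shut, it is 50 mm from the housing face. Free space all round from 30 mm up (housing top is at 50 mm). Axes as the photometer's: pulled along -y.
- pointer (a point): Tip of the thin red pointer at the handle's foot, 44 mm from the handle's centre line along +x, 30 mm above the bench; moves with the shutter.
- mark_centre (a point): The green mark, a rider 20 (x) x 10 (y) x 8 mm on the white scale rail beside the shutter; this point is the middle of its 10 mm width at the edge facing the pointer, 30 mm above the bench. Pointer and mark agree when both points coincide. It is stiff to move and must stay where it is.
- mark (a joint): Where the green mark stands, m, on the shutter's own scale: the pointer is at the middle of the mark when joint shutter equals this value (0.030 to 0.058).
- red_centre (a point): Bystander: red colour filter cassette, a loose block 38 (own x) x 56 (own y) x 24 mm high, 50 to 100 g, black with a red pane filling most of its top; it lies flat on the bench, pane up. This point is its centre, 12 mm above its underside; z up.
- yellow_centre (a point): Bystander: yellow colour filter cassette, a loose block 38 (own x) x 56 (own y) x 24 mm high, 50 to 100 g, black with a yellow pane filling most of its top; it lies flat on the bench, pane up. This point is its centre, 12 mm above its underside; z up.
- bottle_centre (a point): Bystander: brown glass dropper bottle, 38 mm across, 100 mm high, loose; this point is its axis 50 mm up.
- beaker_centre (a point): Bystander: clear plastic beaker, 60 mm across, 85 mm high, loose; this point is its axis 42 mm up.
- photometer: Photometer, fixed to the bench: housing 140 (x) x 130 (y) x 50 mm high, grey with blue sides; origin at bench level under its middle, the pocket 15 mm from it along +y. The shutter comes out of its -y face; a foot plate 140 mm wide, 12 mm high runs under the shutter to 207 mm from the origin.
Things that resemble listed ones, but are neither listed nor needed, are in the scene too. What is shaped like the part that bears blue_centre but turquoise or white is not meant.

How it is judged:
On the way:
1. the blue filter is seated fully down in the pocket and let go, the shutter still shut (horizontal distance between blue_centre and pocket below 0.004 m and z of blue_centre in the frame of pocket between 0.0095 and 0.0138 m and angle between the z axis of blue_centre and the z axis of pocket, either way round below 0.05 rad and angle between blue_centre's own z axis and vertical below 0.3 rad and angle between the y axis of blue_centre and the y axis of pocket, either way round below 0.14 rad and contact force between the fingers and blue_filter below 0.1 N and value of joint shutter below 0.008 m), for 0.2 s.
At the end, for the whole second after the job is handed in: Blue filter in the pocket, pane up, within 4 mm of its centre, flat within 3 degrees, fully down (1.8 mm), not touched by the fingers; pointer within 5 mm of the mark's middle and still; fingers hold the shutter with over 2 N and no other object props it (horizontal distance between blue_centre and pocket below 0.004 m and z of blue_centre in the frame of pocket between 0.0095 and 0.0138 m and angle between the z axis of blue_centre and the z axis of pocket, either way round below 0.05 rad and angle between blue_centre's own z axis and vertical below 0.3 rad and angle between the y axis of blue_centre and the y axis of pocket, either way round below 0.14 rad and contact force between the fingers and blue_filter below 0.1 N and linear speed of blue_filter below 0.02 m/s and y of pointer in the frame of mark_centre between -0.005 and 0.005 m and velocity of joint shutter between -0.01 and 0.01 m/s and contact force between the fingers and shutter above 2 N and contact force between shutter and blue_filter below 0.3 N and contact force between shutter and red_filter below 0.3 N and contact force between shutter and yellow_filter below 0.3 N and contact force between shutter and dropper_bottle below 0.3 N and contact force between shutter and beaker below 0.3 N); the arm keeps its last pose, push and grip.
It fails at once if another filter, the bottle or the beaker is shifted more than 20 mm or tipped (distance of any of red_centre, yellow_centre, bottle_centre, beaker_centre from where it was at the start of the episode above 0.02 m or angle between any of red_centre, yellow_centre, bottle_centre, beaker_centre's own z axis and vertical above 0.4 rad).
It fails at once if the green mark is shifted more than 4 mm (distance of mark_centre from where it was at the start of the episode above 0.004 m).
It fails at once if the blue filter is dropped (falls freely faster than 0.5 m/s) (linear speed of blue_filter above 0.5 m/s and contact force between anything else and blue_filter below 0.05 N).
It also fails if it takes over 66 s, if anything falls off the work surface, if the arm or the gripper's body presses on something with over 40 N, if the wrist force passes 120 N, or if a joint passes its speed limit or range.

## Working session

There is one attempt and no reset: what is moved stays moved. The work goes in short steps, Python scripts to look and compute and a shell command to move; the robot and the scene stay as the last step left them, time stands still between calls to the robot, and variables do not carry over. Pictures are saved under pics/ and viewed, and the job is handed in when it is done.

```bash
ls; mkdir -p pics; python3 - <<'E'
from station import bot
import cv2, numpy as np
o=bot.get_obs(); print(o)
for c in ["scene","top"]:
    im,d=bot.read_camera(c); cv2.imwrite(f"pics/{c}0.png",im[:,:,::-1]); np.savez(f"{c}0.npz",im=im,d=d)
    print(c,bot.camera_info(c))
print(bot.camera_info("wrist"))
E
```

```text
pics
{'t': 0.0, 'q': array([-1.30108201,  0.47781728,  0.02235704,  1.55649803, -0.01150681,
        1.109331  , -0.08309837]), 'joint_vel': array([ 0.00069883, -0.00077875, -0.0013524 , -0.00018501, -0.00102228,
        0.00016875,  0.00122712]), 'joint_torque': array([-2.83004838e-04, -5.96442747e+01,  1.60804007e+00, -2.81188130e+01,
        1.25383178e-02,  9.26323322e-03,  3.42602482e-05]), 'eef_pos': array([0.24879397, 0.62680006, 0.2302949 ]), 'tool_rot': array([-1.08245086e-04,  1.87783390e-01,  9.82209994e-01, -9.56513649e-04]), 'contact_force': array([ 0.9327926 , -0.73071211,  1.06851541]), 'torque': array([-0.06384595, -0.01341157, -0.00934534]), 'gripper_width': 1.0039005133941654}
scene {'fx': 451.0205170043969, 'fy': 451.0205170043969, 'cx': 318.9537513914196, 'cy': 205.54598032473857, 'world_from_camera': array([[ 0.57836357, -0.66328975,  0.47491293,  1.00805501],
       [ 0.81577041,  0.46755658, -0.34045483, -0.37491173],
       [ 0.00377154,  0.58432658,  0.81150984,  0.95704525],
       [ 0.        ,  0.        ,  0.        ,  1.        ]])}
top {'fx': 390.9872678547951, 'fy': 390.9872678547951, 'cx': 311.4782967807199, 'cy': 194.9860997023274, 'world_from_camera': array([[ 0.00124959,  0.99795766, -0.06386665,  0.41749885],
       [-0.99999657,  0.00109995, -0.00237802, -0.00403942],
       [-0.00230291,  0.0638694 ,  0.99795561,  1.04908751],
       [ 0.        ,  0.        ,  0.        ,  1.        ]])}
{'fx': 317.93493511219947, 'fy': 317.93493511219947, 'cx': 320.9641814352765, 'cy': 197.13556706836732, 'mount': array([[ 1.73958052e-04,  9.49106814e-01,  3.14954323e-01,
         7.98946831e-02],
       [ 9.99999695e-01, -4.05009031e-04,  6.68156673e-04,
         6.10414254e-05],
       [ 7.61711397e-04,  3.14954111e-01, -9.49106595e-01,
        -1.43138220e-01],
       [ 0.00000000e+00,  0.00000000e+00,  0.00000000e+00,
         1.00000000e+00]])}
```

View pics/scene0.png

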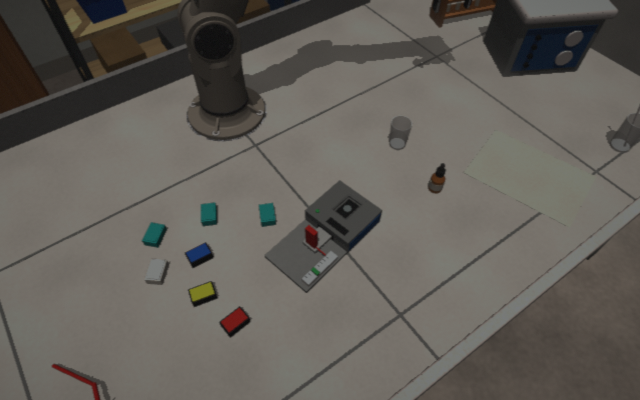

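View pics/top0.png

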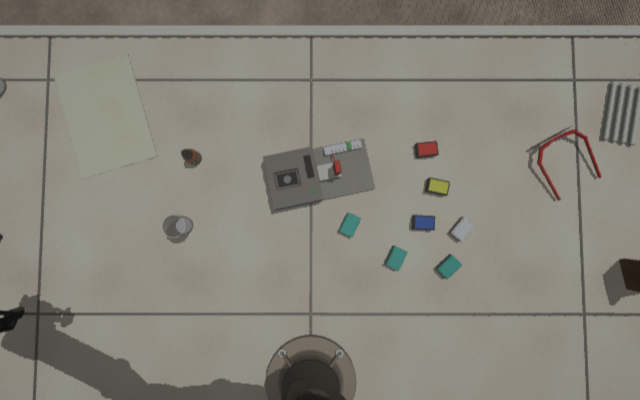

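Blue filter at top (424,223) / scene (199,254). Possible confusions: turquoise blocks at top (349,224), (396,258) and (449,266), and the white one at (461,228). The photometer is at top (290,180), with its handle at (337,168) and green mark at (349,146). I'll measure these next.

```bash
cat > h.py <<'E'
import numpy as np, cv2
from scipy.spatial.transform import Rotation as R
from station import bot
def w2c(info,P,T=None):
    T=info["world_from_camera"] if T is None else T
    p=(np.asarray(P)-T[:3,3])@T[:3,:3]
    return np.stack([info["cx"]+info["fx"]*p[...,0]/-p[...,2],info["cy"]-info["fy"]*p[...,1]/-p[...,2]],-1)
def ray(info,uv,T=None):
    T=info["world_from_camera"] if T is None else T
    uv=np.asarray(uv,float)
    d=np.stack([(uv[...,0]-info["cx"])/info["fx"],-(uv[...,1]-info["cy"])/info["fy"],-np.ones(uv.shape[:-1])],-1)
    return T[:3,3],d@T[:3,:3].T
def atz(info,uv,z,T=None):
    o,d=ray(info,uv,T); s=(z-o[2])/d[...,2]; return o+d*s[...,None]
def dep(info,d,uv,T=None):
    o,r=ray(info,uv,T); uv=np.round(np.asarray(uv)).astype(int)
    return o+r*d[uv[...,1],uv[...,0]][...,None]
def wristT(o,info):
    w,x,y,z=o["tool_rot"]; T=np.eye(4); T[:3,:3]=R.from_quat([x,y,z,w]).as_matrix(); T[:3,3]=o["eef_pos"]
    return T@info["mount"]
E
python3 - <<'E'
from h import *
for c in ["top","scene"]:
    f=np.load(f"{c}0.npz"); im,d=f["im"],f["d"]; inf=bot.camera_info(c)
    hsv=cv2.cvtColor(im,cv2.COLOR_RGB2HSV)
    if c=="top":
        crop=im[100:300,240:500]; cv2.imwrite("pics/topcrop.png",cv2.resize(crop,None,fx=3,fy=3,interpolation=cv2.INTER_CUBIC)[:,:,::-1])
    else:
        crop=im[160:345,130:400]; cv2.imwrite("pics/scenecrop.png",cv2.resize(crop,None,fx=2.9,fy=2.9,interpolation=cv2.INTER_CUBIC)[:,:,::-1])
    for n,lo,hi in [("blue",(110,120,60),(130,255,255)),("green",(50,90,60),(80,255,255)),("red",(0,150,60),(8,255,255)),("yel",(22,150,60),(35,255,255)),("turq",(81,120,50),(100,255,255))]:
        m=cv2.inRange(hsv,lo,hi); k,l,st,ce=cv2.connectedComponentsWithStats(m)
        for i in range(1,k):
            if st[i,4]>12 and 100<ce[i][1]<345 and ce[i][0]<520:
                ys,xs=np.nonzero(l==i); P=dep(inf,d,np.stack([xs,ys],-1))
                rect=cv2.minAreaRect(np.float32(P[:,:2]*1000))
                print(c,n,st[i,4],ce[i].round(1),np.median(P,0).round(3),np.round(rect[0],0),np.round(rect[1],0),round(rect[2],1))
E
```

```text
top blue 198 [424.1 222.3] [ 0.413 -0.296  0.025] [ 412. -296.] [48. 28.] 86.3
top green 20 [348.6 145. ] [ 0.614 -0.1    0.034] [614. -99.] [16.  8.] 10.8
top red 183 [427.1 148.5] [ 0.606 -0.307  0.025] [ 527. -162.] [ 39. 382.] 28.8
top red 46 [337.2 166.3] [ 0.55  -0.065  0.093] [550. -65.] [25. 10.] 11.7
top turq 226 [349.5 224.6] [ 0.405 -0.101  0.025] [ 406. -101.] [32. 50.] 66.4
top turq 210 [396.4 258.1] [ 0.319 -0.222  0.024] [ 369. -122.] [255.  49.] 63.6
top turq 213 [449.4 266.5] [ 0.299 -0.359  0.024] [ 342. -190.] [397.  52.] 75.4
scene blue 126 [197.2 251.9] [ 0.406 -0.299  0.025] [ 701. -323.] [ 50. 621.] 85.0
scene green 31 [315.  270.7] [ 0.612 -0.101  0.033] [ 611. -101.] [19.  9.] 17.1
scene red 61 [310.9 230.4] [ 0.549 -0.068  0.093] [548. -67.] [28. 13.] 4.7
scene red 333 [233.8 319.6] [ 0.604 -0.309  0.025] [ 797. -327.] [ 53. 429.] 84.3
scene yel 295 [201.5 291.4] [ 0.504 -0.336  0.025] [ 745. -367.] [ 51. 524.] 82.6
scene turq 269 [208.  212.3] [ 0.319 -0.224  0.025] [ 646. -306.] [ 43. 736.] 75.9
scene turq 251 [266.8 213. ] [ 0.406 -0.104  0.025] [ 403. -103.] [35. 55.] 64.8
scene turq 291 [153.1 233.2] [ 0.297 -0.362  0.025] [ 637. -382.] [ 58. 740.] 86.5
```

```bash
python3 - <<'E'
from h import *
for c in ["top","scene"]:
    bot.read_camera(c); inf=bot.camera_info(c)
    for n in ["blue_centre","pocket","handle","pointer","mark_centre","photometer","red_centre","yellow_centre","bottle_centre","beaker_centre"]:
        z={"blue_centre":.012,"pocket":.041,"handle":.072,"pointer":.03,"mark_centre":.03,"photometer":0,"red_centre":.012,"yellow_centre":.012,"bottle_centre":.05,"beaker_centre":.042}[n]
        for r in bot.landmark_of(c,n)[:3]:
            uv=np.array(r["xy"])*[640,400]; print(c,n,round(r["score"],2),uv.round(1),atz(inf,uv,z).round(4))
E
```

```text
top blue_centre 0.8 [447.1 268.7] [ 0.2905 -0.3577  0.012 ]
top blue_centre 0.72 [346.  223.2] [ 0.4092 -0.0929  0.012 ]
top blue_centre 0.69 [392.2 257.8] [ 0.3186 -0.214   0.012 ]
top pocket 0.85 [286.2 179.2] [0.5229 0.0639 0.041 ]
top handle 0.66 [338.7 167.4] [ 0.5496 -0.0701  0.072 ]
top pointer 0.62 [333.  153.3] [ 0.5926 -0.058   0.03  ]
top pointer 0.52 [285.  179.8] [0.5225 0.0678 0.03  ]
top mark_centre 0.46 [350.9 149. ] [ 0.6041 -0.1052  0.03  ]
top photometer 0.75 [294.5 177.1] [0.533  0.0442 0.    ]
top red_centre 0.56 [425.5 150.5] [ 0.6035 -0.3064  0.012 ]
top yellow_centre 0.92 [436.6 186. ] [ 0.5082 -0.3344  0.012 ]
top bottle_centre 0.72 [335.5 152. ] [ 0.5926 -0.0634  0.05  ]
top bottle_centre 0.61 [188.9 151.8] [0.5928 0.3147 0.05  ]
top beaker_centre 0.69 [180.8 226.7] [0.4    0.3341 0.042 ]
top beaker_centre 0.53 [438.6 184.5] [ 0.5095 -0.33    0.042 ]
scene blue_centre 0.91 [153.1 234.1] [ 0.2901 -0.3628  0.012 ]
scene blue_centre 0.86 [154.2 272.4] [ 0.3904 -0.4032  0.012 ]
scene blue_centre 0.84 [207.1 215.1] [ 0.3156 -0.2279  0.012 ]
scene pocket 0.82 [347.4 203.1] [0.507  0.0722 0.041 ]
scene handle 0.86 [312.2 235.8] [ 0.5513 -0.0661  0.072 ]
scene pointer 0.82 [324.6 255.7] [ 0.5914 -0.0589  0.03  ]
scene mark_centre 0.62 [308.8 265.7] [ 0.5918 -0.1043  0.03  ]
scene photometer 0.7 [342.8 221.2] [ 0.5232  0.0478 -0.    ]
scene red_centre 0.75 [232.4 321.2] [ 0.5996 -0.3121  0.012 ]
scene yellow_centre 0.73 [199.9 294.8] [ 0.5027 -0.3418  0.012 ]
scene bottle_centre 0.92 [441.6 177.3] [0.5871 0.3184 0.05  ]
scene beaker_centre 0.63 [398.8 131.3] [0.3913 0.3444 0.042 ]
```

View pics/topcrop.png

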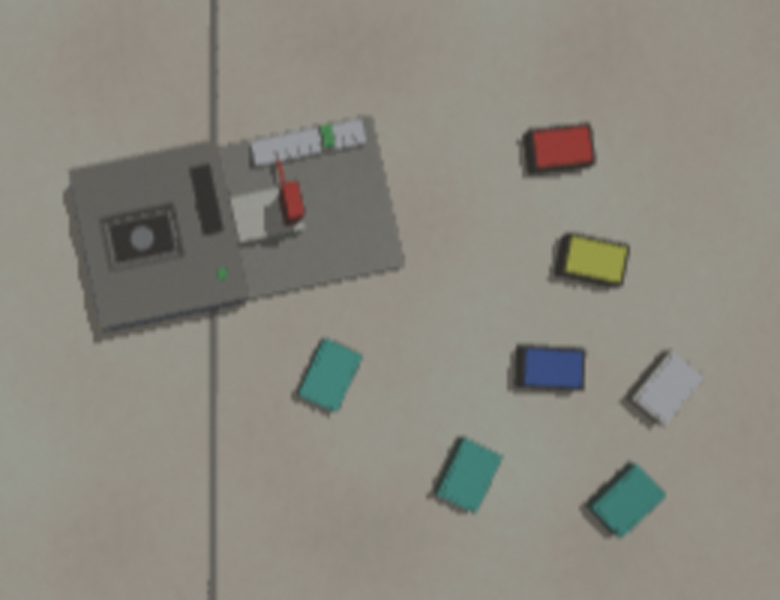

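View pics/scenecrop.png

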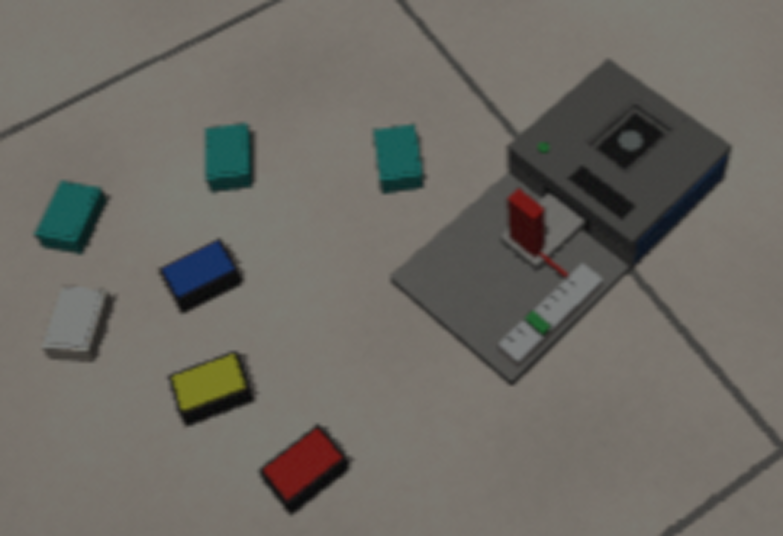

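```bash
python3 -m jog '[[[-48,-30,-8],[0,0,0],-1],[[-48,-30,-8],[0,0,0],-1],[[-48,-30,-8],[0,0,0],-1],[[-48,-30,-8],[0,0,0],-1],[[-48,-30,-8],[0,0,0],-1],[[-48,-30,-8],[0,0,0],-1],[[-30,-40,0],[0,0,0],-1],[[-30,-40,0],[0,0,0],-1],[[-30,-40,0],[0,0,0],-1],[[-30,-40,0],[0,0,0],-1],[[-30,-40,0],[0,0,0],-1],[[-30,-40,0],[0,0,0],-1]]'
```

```text
t: 2.7
eef_pos: [0.5294, 0.0629, 0.2796]
tool_rot: [0.0, 0.188, 0.982, 0.0]
contact_force: [-0.1, -0.4, -0.3]
gripper_width: 1.0
```

```bash
python3 -m jog '[[[0,0,0],[0,0,9.5],-1],[[0,0,0],[0,0,9.5],-1],[[0,0,0],[0,0,9.5],-1],[[0,0,0],[0,0,9.5],-1],[[0,0,0],[0,0,9.5],-1],[[0,0,0],[0,0,9.5],-1],[[0,0,0],[0,0,0],-1]]'; python3 - <<'E'
from h import *
o=bot.get_obs(); print(o)
im,d=bot.read_camera("wrist"); np.savez("w1.npz",im=im,d=d,T=wristT(o,bot.camera_info("wrist")))
cv2.imwrite("pics/w1.png",im[:,:,::-1])
E
```

```text
t: 3.58
eef_pos: [0.5291, 0.0645, 0.2794]
tool_rot: [0.0, 0.633, 0.774, 0.0]
contact_force: [0.1, -0.3, 0.5]
gripper_width: 1.001
{'t': 3.575, 'q': array([-0.61394972,  0.20132082,  0.43987378,  1.86055212, -0.09570773,
        1.10010212,  0.0613635 ]), 'joint_vel': array([ 0.00824786, -0.00170035, -0.00962019,  0.00171979,  0.00137862,
       -0.00094807,  0.07280286]), 'joint_torque': array([-1.22119901e-01, -3.74702919e+01,  3.24615598e+00, -2.78884649e+01,
       -8.62675341e-03,  4.19176536e-05, -9.10726637e-01]), 'eef_pos': array([0.5290506 , 0.06449097, 0.27937903]), 'tool_rot': array([5.48649584e-05, 6.33075557e-01, 7.74090001e-01, 8.03131177e-05]), 'contact_force': array([ 0.10291075, -0.32370771,  0.54667051]), 'torque': array([-0.02899748,  0.0279048 ,  0.07008066]), 'gripper_width': 1.0011766349863862}
```

View pics/w1.png

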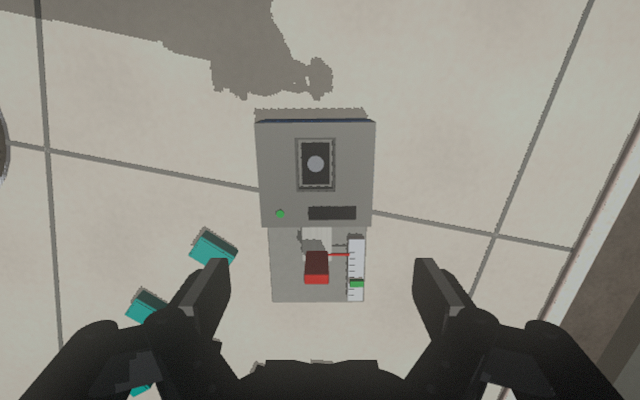

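The wrist view shows the housing around (315,175), pocket (316,163), handle (317,265), pointer (347,254) and mark (356,283). I'll fit these to the depth data.

```bash
cat > fit.py <<'E'
from h import *
import sys
def cloud(f):
    z=np.load(f); im,d,T=z["im"],z["d"],z["T"]; inf=bot.camera_info("wrist")
    v,u=np.mgrid[0:400,0:640]; o,r=ray(inf,np.stack([u,v],-1),T); P=o+r*d[...,None]
    P[d==0]=np.nan
    return im,P,inf,T
def rectof(P,m):
    r=cv2.minAreaRect(np.float32(P[m][:,:2]*1000)); return np.round(r[0],1),np.round(r[1],1),round(r[2],1)
E
python3 - <<'E'
from fit import *
im,P,inf,T=cloud("w1.npz")
hsv=cv2.cvtColor(im,cv2.COLOR_RGB2HSV)
z=P[...,2]
m=((z>.044)&(z<.056)); m[:, :240]=0; m[:,390:]=0; m[240:]=0; m[:100]=0
print("top z",np.nanmedian(z[m]))
mm=cv2.morphologyEx(m.astype(np.uint8),cv2.MORPH_OPEN,np.ones((3,3)))
k,l,st,ce=cv2.connectedComponentsWithStats(mm); i=1+np.argmax(st[1:,4]); print("housing",st[i],rectof(P,l==i))
# pocket: lower depth
p=np.zeros_like(m); p[135:195,290:342]=1
q=p&(z<.0455); print("pocket z",np.median(z[q]),q.sum(),rectof(P,q))
def comp(n,lo,hi,zr):
    c=cv2.inRange(hsv,lo,hi)>0; c&=(z>zr[0])&(z<zr[1]); c[:,:240]=0;c[:,390:]=0
    k,l,st,ce=cv2.connectedComponentsWithStats(c.astype(np.uint8))
    for i in range(1,k):
        if st[i,4]>8: print(n,st[i,4],ce[i].round(1),np.nanmedian(P[l==i],0).round(4),rectof(P,l==i))
comp("green",(45,90,40),(85,255,255),(0,.08))
for a,b in [((0,130,60),(8,255,255)),((172,130,60),(180,255,255))]: comp("red",a,b,(.0,.0885)); comp("redtop",a,b,(.0885,.1))
cv2.imwrite("pics/w1c.png",cv2.resize(im[110:310,240:390],None,fx=4,fy=4,interpolation=cv2.INTER_NEAREST)[:590,:,::-1] if 0 else cv2.resize(im[110:310,240:390],None,fx=2.9,fy=2.9,interpolation=cv2.INTER_CUBIC)[:,:,::-1])
E
```

```text
top z 0.05074718889630894
housing [  253   122   123   106 10486] (array([526.7,  45.2]), array([141.4, 130.9]), 11.8)
pocket z 0.042233684713539305 1714 (array([523.2,  59.3]), array([42.1, 59.5]), 11.9)
green 49 [279.7 213.3] [ 0.4921 -0.0079  0.0527] (array([492.1,  -8. ]), array([8.3, 9.2]), 62.1)
green 82 [356.3 283.5] [ 0.6146 -0.1003  0.0328] (array([ 618.8, -102. ]), array([14.9, 28.1]), 73.4)
red 56 [339. 254.] [ 0.5808 -0.0599  0.0314] (array([578.3, -60.6]), array([29.6,  5. ]), 4.4)
redtop 238 [316.  278.5] [ 0.5503 -0.0654  0.0928] (array([550.3, -65.9]), array([28.8, 12.8]), 11.1)
```

View pics/w1c.png

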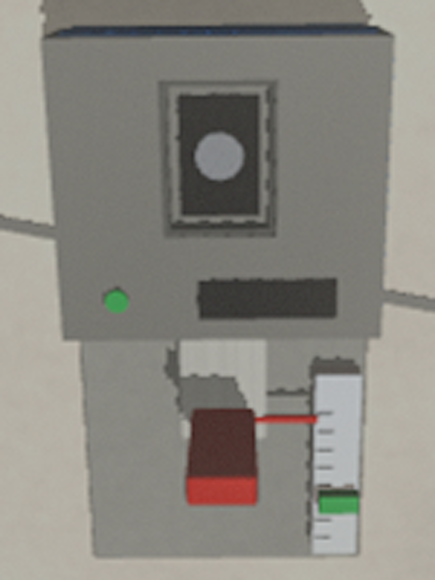

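Everything agrees: housing 141×131 mm, pocket 42×60 mm, yaw 11.8°, handle where the pocket geometry puts it. Next, a close look at the blue block.

```bash
python3 -m jog '[[[-44,-26,11],[0,0,0],-1],[[-44,-26,11],[0,0,0],-1],[[-44,-26,11],[0,0,0],-1],[[-44,-26,11],[0,0,0],-1],[[-44,-26,11],[0,0,0],-1],[[-44,-26,11],[0,0,0],-1],[[-44,-26,11],[0,0,0],-1],[[0,0,0],[0,0,7.5],-1],[[0,0,0],[0,0,7.5],-1],[[0,0,0],[0,0,0],-1]]'; python3 - <<'E'
from fit import *
o=bot.get_obs(); print(o["eef_pos"],o["tool_rot"],o["q"])
im,d=bot.read_camera("wrist"); np.savez("w2.npz",im=im,d=d,T=wristT(o,bot.camera_info("wrist")))
cv2.imwrite("pics/w2.png",im[:,:,::-1])
im,P,inf,T=cloud("w2.npz"); hsv=cv2.cvtColor(im,cv2.COLOR_RGB2HSV)
c=cv2.inRange(hsv,(108,120,40),(130,255,255))
k,l,st,ce=cv2.connectedComponentsWithStats(c)
for i in range(1,k):
    if st[i,4]>30: print(st[i],ce[i],np.nanmedian(P[l==i],0),rectof(P,(l==i)))
    if st[i,4]>500:
        x0,y0=ce[i].astype(int); g=np.zeros_like(c); g[max(0,y0-60):y0+60,max(0,x0-60):x0+60]=1
        t=(g>0)&(P[...,2]>.019)&(P[...,2]<.030); k2,l2,s2,c2=cv2.connectedComponentsWithStats(t.astype(np.uint8)); j=l2[y0,x0]
        print("whole top",s2[j],rectof(P,l2==j),np.median(P[l2==j][:,2]))
E
```

```text
t: 4.88
eef_pos: [0.4112, -0.2735, 0.2023]
tool_rot: [0.0, 0.728, 0.686, -0.0]
contact_force: [0.3, -0.1, 0.1]
gripper_width: 0.997
[ 0.4112312  -0.27350839  0.20227397] [ 8.99212985e-06  7.28057221e-01  6.85516361e-01 -4.42867928e-05] [-0.1350052   0.24748611  0.70289759  2.04576846 -0.20100188  0.91524235
  0.6160771 ]
[ 307  173   30   44 1284] [321.8605919  194.32165109] [ 0.41183706 -0.29639947  0.02469149] (array([ 411.1, -297.4]), array([48.6, 30.3]), 86.1)
whole top [ 304  169   36   50 1770] (array([ 411.3, -297. ]), array([55.2, 37.9]), 86.8) 0.02443211685953675
```

View pics/w2.png

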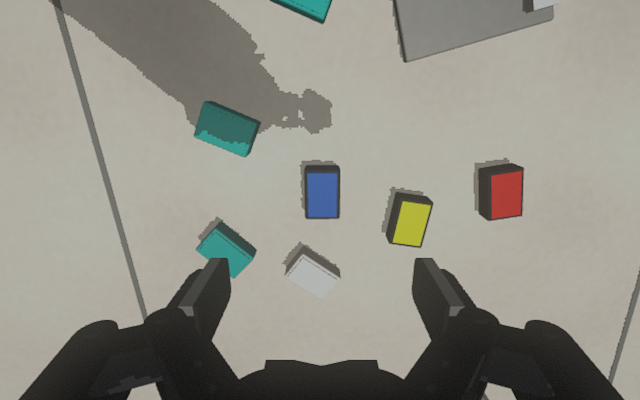

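The choice is confirmed: black body, blue pane, at (322,194), with a 55×38 mm top at z = 0.0244. The tool is already aligned, so I'll descend.

```bash
python3 -m jog '[[[-12,1,0],[0,0,0],-1],[[-12,0.5,0],[0,0,0],-1],[[0,0,55],[0,0,0],-1],[[0,0,55],[0,0,0],-1],[[0,0,45],[0,0,0],-1],[[0,0,25],[0,0,0],-1],[[0,0,10],[0,0,0],-1],[[0,0,0],[0,0,0],-1],[[0,0,0],[0,0,0],-1]]' 40; python3 - <<'E'
from h import *
o=bot.get_obs(); print(o["eef_pos"],o["contact_force"])
im,d=bot.read_camera("wrist"); cv2.imwrite("pics/w3.png",im[:,:,::-1])
E
```

```text
t: 6.05
eef_pos: [0.4119, -0.2982, 0.0133]
tool_rot: [0.001, 0.729, 0.684, 0.0]
contact_force: [-0.8, 0.6, 0.1]
gripper_width: 1.0
[ 0.411948   -0.29816565  0.01331395] [-0.76574783  0.62325983  0.12717794]
```

View pics/w3.png

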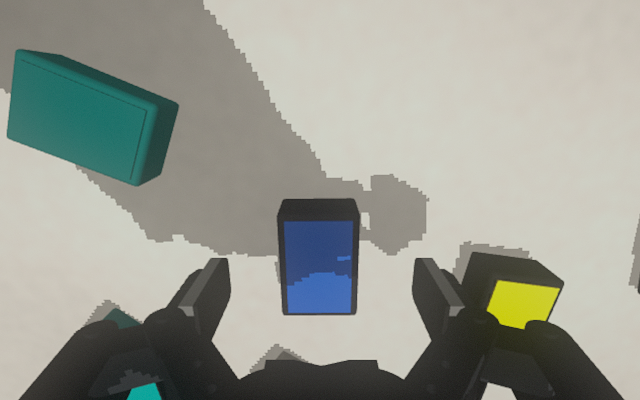

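The block sits centred between the open fingers at (318,255), with the yellow one clear of the right finger. Closing.

```bash
python3 -m jog '[[[0.5,0,1],[0,0,0],0],[[0,0,0],[0,0,0],0.3],[[0,0,0],[0,0,0],0.6],[[0,0,0],[0,0,0],1],[[0,0,0],[0,0,0],1],[[0,0,0],[0,0,0],1],[[0,0,0],[0,0,0],1],[[0,0,0],[0,0,0],1]]' 40
```

```text
t: 7.1
eef_pos: [0.4115, -0.2969, 0.0117]
tool_rot: [0.0, 0.729, 0.684, 0.0]
contact_force: [-0.2, 1.5, 6.0]
gripper_width: 0.427
```

```bash
python3 -m jog '[[[0,0,-5],[0,0,0],1],[[0,0,-20],[0,0,0],1],[[0,0,-40],[0,0,0],1],[[0,0,-50],[0,0,0],1],[[0,0,-25],[0,0,0],1],[[0,0,0],[0,0,0],1],[[0,0,0],[0,0,0],1]]'; python3 - <<'E'
from fit import *
o=bot.get_obs(); print(o["eef_pos"],o["tool_rot"],o["contact_force"])
im,d=bot.read_camera("wrist"); np.savez("w4.npz",im=im,d=d,T=wristT(o,bot.camera_info("wrist"))); cv2.imwrite("pics/w4.png",im[:,:,::-1])
im,P,inf,T=cloud("w4.npz"); hsv=cv2.cvtColor(im,cv2.COLOR_RGB2HSV)
c=(cv2.inRange(hsv,(108,120,40),(130,255,255))>0); c[:150]=0; c[330:]=0
k,l,st,ce=cv2.connectedComponentsWithStats(c.astype(np.uint8)); i=1+np.argmax(st[1:,4]); m=(l==i)&np.isfinite(P[...,2])
Q=P[m]; print(st[i],rectof(P,m),Q[:,2].mean())
A=np.c_[Q-Q.mean(0)]; n=np.linalg.svd(A,full_matrices=False)[2][2]; n*=np.sign(n[2]); print("normal",n)
w,x,y,z=o["tool_rot"]; Rm=R.from_quat([x,y,z,w]).as_matrix()
print("in tool mm",((Q-o["eef_pos"])@Rm).mean(0)*1000, "n tool",n@Rm)
E
```

```text
t: 7.98
eef_pos: [0.4108, -0.2964, 0.1506]
tool_rot: [-0.001, 0.729, 0.684, -0.0]
contact_force: [-0.0, -0.3, -0.3]
gripper_width: 0.432
[ 0.41078926 -0.29637011  0.15060287] [-5.92990511e-04  7.29142741e-01  6.84361383e-01 -9.37932466e-05] [-0.01454279 -0.30501567 -0.27115458]
[ 287  225   69   93 6031] (array([ 411.5, -297.2]), array([50.4, 31.6]), 86.9) 0.16347892174044176
normal [ 3.26701651e-03 -4.23924881e-04  9.99994573e-01]
in tool mm [  0.73532092   0.85761712 -12.87641324] n tool [ 4.58582773e-04  2.29417610e-03 -9.99997263e-01]
```

View pics/w4.png

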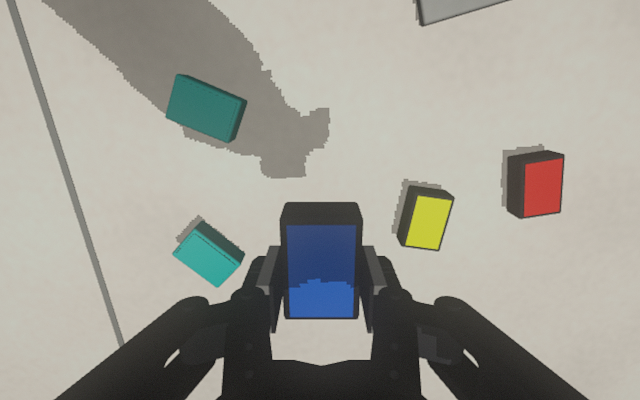

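The block is held level and square: pane normal within 0.2° and the centre within 1 mm of the tool axis. Moving over the pocket.

```bash
python3 -m jog '[[[20,5,0],[0,0,0],1],[[45,11,0],[0,0,0],1],[[45,11,0],[0,0,0],1],[[45,11,0],[0,0,0],1],[[45,11,0],[0,0,0],1],[[45,11,0],[0,0,0],1],[[45,11,0],[0,0,0],1],[[45,11,0],[0,0,0],1],[[27,7,0],[0,0,0],1],[[0,0,0],[0,0,-7.7],1],[[0,0,0],[0,0,-7.7],1],[[0,0,0],[0,0,0],1]]'; python3 -m jog '[[[0,0,15],[0,0,0],1],[[0,0,15],[0,0,0],1],[[0,0,0],[0,0,0],1]]';  cat > rel.py <<'E'
from fit import *
import sys
tgt=np.array([0.5227,0.0597]); 
o=bot.get_obs(); w,x,y,z=o["tool_rot"]; Rm=R.from_quat([x,y,z,w]).as_matrix()
print(o["eef_pos"],"heading",np.degrees(np.arctan2(Rm[1,1],Rm[0,1])),"tilt",np.degrees(np.arccos(-Rm[2,2])),"F",o["contact_force"].round(2),o["gripper_width"])
if len(sys.argv)>1: tgt=np.array([float(sys.argv[1]),float(sys.argv[2])])
e=np.r_[tgt-o["eef_pos"][:2],0]; print("to go tool mm",(e@Rm*1000).round(2))
E
python3 rel.py; python3 - <<'E'
from fit import *
o=bot.get_obs()
im,d=bot.read_camera("wrist"); np.savez("w5.npz",im=im,d=d,T=wristT(o,bot.camera_info("wrist"))); cv2.imwrite("pics/w5.png",im[:,:,::-1])
im,d=bot.read_camera("scene"); cv2.imwrite("pics/s5.png",cv2.resize(im[150:300,240:420],None,fx=4,fy=4,interpolation=cv2.INTER_CUBIC)[:,:,::-1])
E
```

```text
t: 9.52
eef_pos: [0.5223, 0.0584, 0.1501]
tool_rot: [-0.001, 0.632, 0.775, -0.001]
contact_force: [-0.8, -0.1, -1.1]
gripper_width: 0.432
t: 9.9
eef_pos: [0.5217, 0.0584, 0.1194]
tool_rot: [-0.001, 0.631, 0.776, -0.002]
contact_force: [-0.6, 0.3, -1.1]
gripper_width: 0.434
[0.52165895 0.05835917 0.11938692] heading 11.70501138348632 tilt 0.21661605474968024 F [-0.59  0.27 -1.08] 0.4344684027549415
to go tool mm [ 1.1   1.29 -0.01]
```

View pics/w5.png

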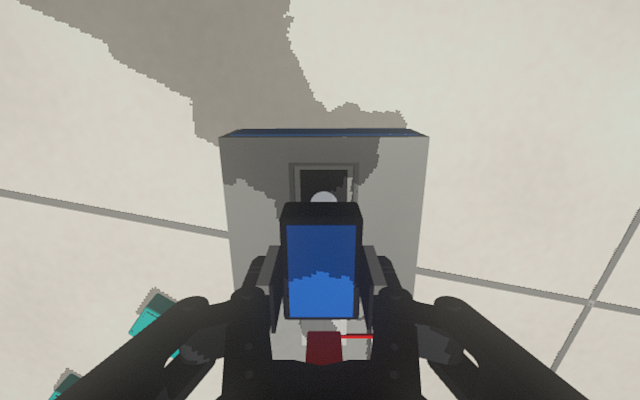

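View pics/s5.png

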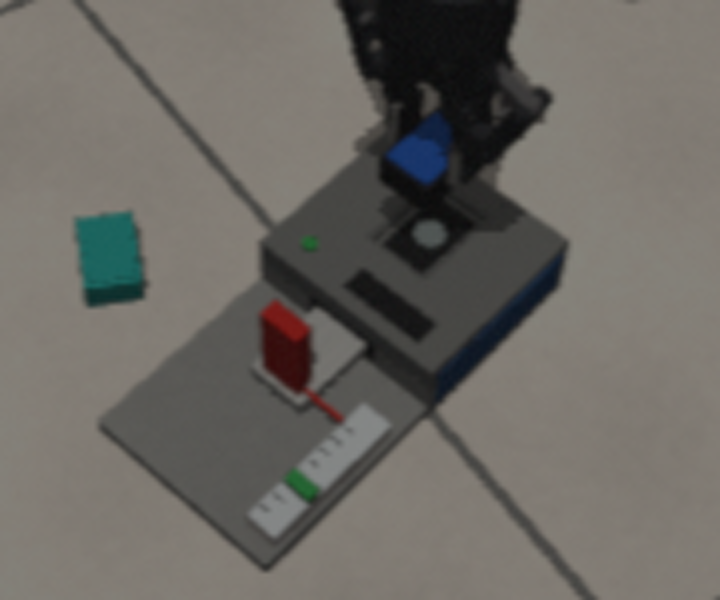

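```bash
python3 -m jog '[[[1.1,1.3,10],[0,0,0],1],[[0,0,10],[0,0,0],1],[[0,0,0],[0,0,0],1],[[0,0,0],[0,0,0],1]]'; python3 rel.py; python3 - <<'E'
from fit import *
o=bot.get_obs()
im,d=bot.read_camera("wrist"); np.savez("w6.npz",im=im,d=d,T=wristT(o,bot.camera_info("wrist"))); cv2.imwrite("pics/w6.png",im[:,:,::-1])
im,P,inf,T=cloud("w6.npz"); hsv=cv2.cvtColor(im,cv2.COLOR_RGB2HSV)
c=np.cos(np.radians(11.8));s=np.sin(np.radians(11.8)); 
x=(P[...,0]-.5235)*c+(P[...,1]-.0596)*s; y=-(P[...,0]-.5235)*s+(P[...,1]-.0596)*c; z=P[...,2]
# photometer-frame coords about the pocket estimate
q=(z>.036)&(z<.0445)&(abs(x)<.03)&(abs(y)<.04)
print("pocket floor visible: x",np.percentile(x[q],[1,99])*1000,"y max",np.percentile(y[q],99)*1000,"z",np.median(z[q]),q.sum())
h=(z>.0475)&(z<.0535)&(abs(x)<.09)&(abs(y)<.09); 
for yy in (.03,.035,.04):
    r=h&(abs(y-yy)<.002); print("housing x extents",np.percentile(x[r],[.5,99.5])*1000, "ymax",np.percentile(y[h],99.8)*1000)
b=(cv2.inRange(hsv,(108,120,40),(130,255,255))>0)&(z>.08)
Bx,By=x[b],y[b]; print("pane x",np.percentile(Bx,[1,99])*1000,"y",np.percentile(By,[1,99])*1000,"z",z[b].mean())
t=(z>z[b].mean()-.002)&(z<z[b].mean()+.002)&(abs(x)<.0205); print("block top y",np.percentile(y[t],[.5,99.5])*1000, "x",np.percentile(x[t],[1,99])*1000)
r=cv2.minAreaRect(np.float32(np.c_[Bx,By]*1000)); print(r)
E
```

```text
t: 10.5
eef_pos: [0.5242, 0.0599, 0.1013]
tool_rot: [-0.0, 0.631, 0.776, -0.0]
contact_force: [-0.5, -0.9, -0.7]
gripper_width: 0.43
[0.52418332 0.05991963 0.10128833] heading 11.742152796922985 tilt 0.003918509369382888 F [-0.48 -0.92 -0.66] 0.4297111441823191
to go tool mm [ 0.09 -1.5   0.  ]
pocket floor visible: x [-21.01621071  20.72767456] y max 29.19450008794621 z 0.042039066227827826 1783
housing x extents [-69.50937706  69.23913134] ymax 51.027793788589655
housing x extents [-69.2037238   69.07339188] ymax 51.027793788589655
housing x extents [-69.53152797  69.13773503] ymax 51.027793788589655
pane x [-14.02772749  17.03611018] y [-25.45139476  23.95234457] z 0.11414483612363958
block top y [-27.18944675  27.18976165] x [-17.08790913  19.54542902]
((1.4182987213134766, -1.36566162109375), (51.67074203491211, 31.9569149017334), 89.83109283447266)
```

```bash
python3 -m jog '[[[0,-1.5,12],[0,0,0],1],[[0,0,12],[0,0,0],1],[[0,0,9],[0,0,0],1],[[0,0,2],[0,0,0],1],[[0,0,0],[0,0,0],1],[[0,0,0],[0,0,0],1]]'; python3 rel.py
```

```text
t: 11.3
eef_pos: [0.523, 0.0597, 0.0666]
tool_rot: [0.0, 0.631, 0.776, 0.0]
contact_force: [0.4, -0.6, 0.1]
gripper_width: 0.431
[0.52296849 0.05968458 0.06658165] heading 11.744625779825414 tilt 0.035267140063311386 F [ 0.42 -0.64  0.08] 0.4309606794254894
to go tool mm [ 0.07 -0.26 -0.  ]
```

```bash
python3 -m jog '[[[0,-0.2,2],[0,0,0],1],[[0,0,2],[0,0,0],1],[[0,0,2],[0,0,0],1],[[0,0,2],[0,0,0],1],[[0,0,2],[0,0,0],1],[[0,0,1.5],[0,0,0],1],[[0,0,0],[0,0,0],1],[[0,0,0],[0,0,0],1]]'; python3 rel.py
```

```text
t: 12.3
eef_pos: [0.5225, 0.0597, 0.0548]
tool_rot: [0.0, 0.631, 0.776, 0.0]
contact_force: [0.1, -0.0, -0.3]
gripper_width: 0.434
[0.52251375 0.05965981 0.05483337] heading 11.751452140731741 tilt 0.003992692973395034 F [ 0.06 -0.04 -0.26] 0.4342200324533941
to go tool mm [0.   0.19 0.  ]
```

```bash
python3 -m jog '[[[0,0,1],[0,0,0],1],[[0,0,0.5],[0,0,0],1],[[0,0,0],[0,0,0],1],[[0,0,0],[0,0,0],1]]'; python3 -m jog '[[[0,0,0.5],[0,0,0],1],[[0,0,0.5],[0,0,0],1],[[0,0,0],[0,0,0],1],[[0,0,0],[0,0,0],1]]'; python3 rel.py; python3 - <<'E'
from fit import *
o=bot.get_obs()
im,d=bot.read_camera("wrist"); np.savez("w7.npz",im=im,d=d,T=wristT(o,bot.camera_info("wrist"))); cv2.imwrite("pics/w7.png",im[:,:,::-1])
im,P,inf,T=cloud("w7.npz"); hsv=cv2.cvtColor(im,cv2.COLOR_RGB2HSV)
z=P[...,2]; b=(cv2.inRange(hsv,(108,120,40),(130,255,255))>0)&(z>.05); b[:190]=0; print("pane z",np.median(z[b]), b.sum())
g=np.zeros_like(b); g[150:200,:]=1; h=g&(z>.044)&(z<.058); print("housing z",np.median(z[h]))
E
```

```text
t: 12.8
eef_pos: [0.5225, 0.0596, 0.0533]
tool_rot: [-0.0, 0.631, 0.776, 0.0]
contact_force: [0.4, -0.2, -0.4]
gripper_width: 0.431
t: 13.3
eef_pos: [0.5225, 0.0597, 0.0528]
tool_rot: [-0.0, 0.631, 0.776, 0.0]
contact_force: [-1.8, -0.2, 5.6]
gripper_width: 0.431
[0.52251397 0.05967062 0.05275563] heading 11.74606433186887 tilt 0.02596737660252762 F [-1.77 -0.16  5.59] 0.4311704274343913
to go tool mm [-0.01  0.19  0.  ]
pane z 0.06564795237869339 3917
housing z 0.05056159709765096
```

View pics/w7.png

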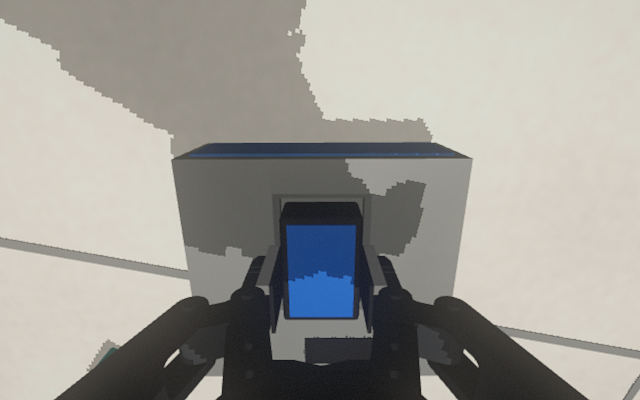

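The pane stands 15.1 mm proud with a 5.6 N touch-down force, so it is seated. I'll open gently and then lift straight up.

```bash
python3 -m jog '[[[0,0,0],[0,0,0],0.1],[[0,0,0],[0,0,0],-0.1],[[0,0,0],[0,0,0],-0.4],[[0,0,0],[0,0,0],-1],[[0,0,0],[0,0,0],-1],[[0,0,-5],[0,0,0],-1],[[0,0,-20],[0,0,0],-1],[[0,0,-40],[0,0,0],-1],[[0,0,-40],[0,0,0],-1],[[0,0,-20],[0,0,0],-1],[[0,0,0],[0,0,0],-1]]'; python3 - <<'E'
from fit import *
o=bot.get_obs()
im,d=bot.read_camera("wrist"); np.savez("w8.npz",im=im,d=d,T=wristT(o,bot.camera_info("wrist"))); cv2.imwrite("pics/w8.png",im[:,:,::-1])
im,P,inf,T=cloud("w8.npz"); hsv=cv2.cvtColor(im,cv2.COLOR_RGB2HSV)
z=P[...,2]; b=(cv2.inRange(hsv,(108,120,40),(130,255,255))>0)&(z>.058)&(z<.08); b[:,:240]=0;b[:,400:]=0; print("pane z",np.median(z[b]), b.sum(),rectof(P,b))
Q=P[b]; n=np.linalg.svd(Q-Q.mean(0),full_matrices=False)[2][2]; print("normal",n)
h=(z>.044)&(z<.056);h[:,:200]=0;h[:,430:]=0;h[300:]=0; print("housing z",np.median(z[h]),rectof(P,h))
E
```

```text
t: 14.72
eef_pos: [0.5236, 0.0599, 0.1789]
tool_rot: [0.001, 0.631, 0.776, 0.002]
contact_force: [-0.4, -0.1, -0.1]
gripper_width: 1.001
pane z 0.06566305715225682 2084 (array([523.5,  59.1]), array([31.7, 49.6]), 11.9)
normal [0.00281258 0.00156131 0.99999483]
housing z 0.050732552459703484 (array([530.6,  25.2]), array([140.5, 174.3]), 11.9)
```

View pics/w8.png

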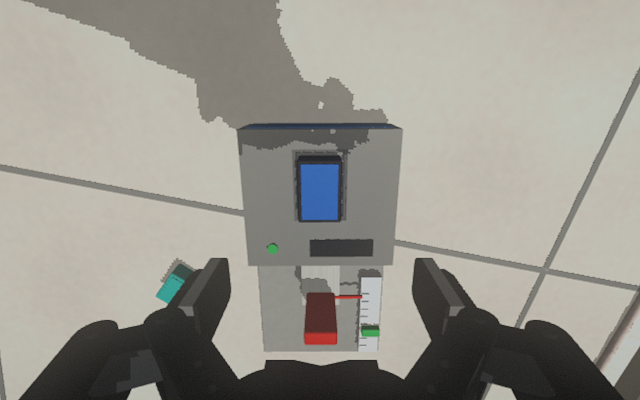

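The filter is seated: pane centre (523.5, 59.1) mm against the pocket at about (523.5, 59.6), level and at 11.9°. Now over to the handle. I'll turn 90° so the jaws close along the pull direction and the camera sees the pointer and mark.

```bash
python3 -m jog '[[[-43,0,0],[0,0,0],-1],[[-43,0,0],[0,0,0],-1],[[-43,0,0],[0,0,0],-1],[[0,0,0],[0,0,10],-1],[[0,0,0],[0,0,10],-1],[[0,0,0],[0,0,10],-1],[[0,0,0],[0,0,10],-1],[[0,0,0],[0,0,10],-1],[[0,0,0],[0,0,10],-1],[[0,0,0],[0,0,10],-1],[[0,0,0],[0,0,10],-1],[[0,0,0],[0,0,10],-1]]';python3 -m jog '[[[0,0,0],[0,0,0],-1],[[0,0,0],[0,0,0],-1]]';  python3 rel.py 0.5502 -0.0667; cat > hm.py <<'E'
from fit import *
import sys
n=sys.argv[1]
o=bot.get_obs(); print(o["t"],o["q"].round(2),o["eef_pos"].round(4))
im,d=bot.read_camera("wrist"); np.savez(n+".npz",im=im,d=d,T=wristT(o,bot.camera_info("wrist"))); cv2.imwrite("pics/"+n+".png",im[:,:,::-1])
im,P,inf,T=cloud(n+".npz"); hsv=cv2.cvtColor(im,cv2.COLOR_RGB2HSV)
c=np.cos(np.radians(11.8));s=np.sin(np.radians(11.8)); ox,oy=.5266,.0449
X=(P[...,0]-ox)*c+(P[...,1]-oy)*s; Y=-(P[...,0]-ox)*s+(P[...,1]-oy)*c; Z=P[...,2]
red=(hsv[...,1]>120)&(hsv[...,2]>30)&((hsv[...,0]<9)|(hsv[...,0]>172)); gr=cv2.inRange(hsv,(45,90,30),(85,255,255))>0
def st(nm,m):
    if m.sum()>5: print(nm,m.sum(),"photometer frame mm: X",(np.percentile(X[m],[2,50,98])*1000).round(1),"Y",(np.percentile(Y[m],[2,50,98])*1000).round(1),"Z",round(np.median(Z[m])*1000,1))
    else: print(nm,"none")
near=(abs(X)<.1)&(Y<-.06)&(Y>-.25)
st("handle top",red&near&(Z>.0885)&(Z<.097)); st("pointer",red&near&(Z>.027)&(Z<.036)&(X>.017)&(X<.05))
st("mark all",gr&near&(X>.035)); st("mark top",gr&near&(X>.035)&(Z>.0305))
E
python3 hm.py w9
```

```text
t: 16.27
eef_pos: [0.5479, -0.0666, 0.176]
tool_rot: [0.0, 0.995, 0.099, -0.001]
contact_force: [0.6, -0.1, 0.9]
gripper_width: 0.997
t: 16.52
eef_pos: [0.5483, -0.0667, 0.1766]
tool_rot: [0.0, 0.995, 0.104, -0.001]
contact_force: [-0.1, -0.9, -0.2]
gripper_width: 1.0
[ 0.5483134  -0.06665313  0.17661407] heading -78.06210841291237 tilt 0.07491384692900097 F [-0.11 -0.93 -0.23] 0.9998488593607934
to go tool mm [ 1.84  0.44 -0.  ]
16.525 [-0.73  0.51  0.99  1.95 -0.51  0.96 -0.85] [ 0.5483 -0.0667  0.1766]
handle top 657 photometer frame mm: X [-12.7   1.6  15. ] Y [-120.4 -114.3 -107.5] Z 92.5
pointer 64 photometer frame mm: X [17.8 31.1 44.7] Y [-114.4 -113.4 -112.8] Z 31.7
mark all 243 photometer frame mm: X [47.7 57.2 65.9] Y [-165.  -160.4 -155.8] Z 32.5
mark top 237 photometer frame mm: X [47.7 56.4 65.7] Y [-165.  -160.4 -155.8] Z 32.6
```

View pics/w9.png

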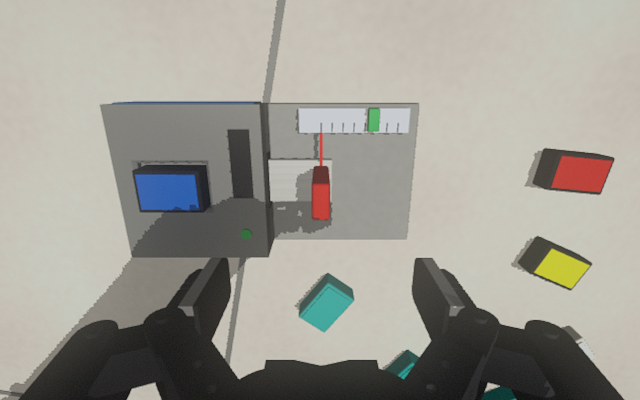

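The handle is centred at Y = -114 mm, the pointer at -113.5 and the mark at -160.4 (column 374), so the pull is about 46.7 mm. I'll descend around the handle.

```bash
python3 -m jog '[[[1.8,0.4,0],[0,0,0],-1],[[0,0,40],[0,0,0],-1],[[0,0,40],[0,0,0],-1],[[0,0,25],[0,0,0],-1],[[0,0,15],[0,0,0],-1],[[0,0,0],[0,0,0],-1],[[0,0,0],[0,0,0],-1]]' 60; python3 rel.py 0.5502 -0.0667; python3 hm.py w10
```

```text
t: 17.45
eef_pos: [0.5514, -0.0669, 0.0582]
tool_rot: [0.0, 0.995, 0.102, 0.001]
contact_force: [0.9, 0.7, 0.0]
gripper_width: 1.0
[ 0.55136011 -0.06690512  0.05822719] heading -78.24226716915868 tilt 0.0900803178044397 F [0.87 0.71 0.01] 1.0003669888060611
to go tool mm [-1.09 -0.44 -0.  ]
17.45 [-0.58  0.66  0.8   2.02 -0.7   0.76 -0.72] [ 0.5514 -0.0669  0.0582]
handle top 2081 photometer frame mm: X [-12.2   3.2  15.5] Y [-120.2 -113.8 -107.5] Z 92.4
pointer 212 photometer frame mm: X [17.6 31.  45.1] Y [-114.6 -113.5 -112.3] Z 31.6
mark all 652 photometer frame mm: X [47.6 57.2 66.3] Y [-164.9 -160.3 -155.9] Z 32.6
mark top 648 photometer frame mm: X [47.6 57.2 66.1] Y [-164.9 -160.3 -155.9] Z 32.6
```

View pics/w10.png

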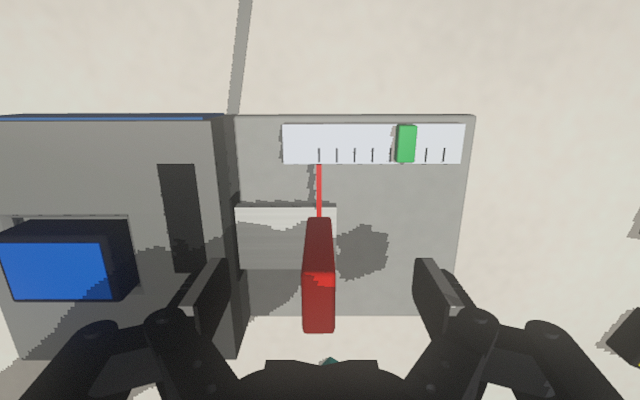

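The handle stands between the pads at (318,275), and the pointer-to-mark distance is 46.9 mm. Closing.

```bash
python3 -m jog '[[[0,0,2],[0,0,0],0],[[0,0,0],[0,0,0],0.5],[[0,0,0],[0,0,0],1],[[0,0,0],[0,0,0],1],[[0,0,0],[0,0,0],1],[[0,0,0],[0,0,0],1],[[0,0,0],[0,0,0],1],[[0,0,0],[0,0,0],1]]' 60; python3 rel.py 0.5502 -0.0667; python3 hm.py w11
```

```text
t: 18.5
eef_pos: [0.5505, -0.0659, 0.0555]
tool_rot: [-0.001, 0.995, 0.103, -0.0]
contact_force: [-1.1, 2.4, 5.1]
gripper_width: 0.155
[ 0.55048902 -0.06591314  0.05547202] heading -78.20332226013718 tilt 0.07714122086669002 F [-1.06  2.43  5.1 ] 0.15495207425008697
to go tool mm [-0.44  0.71 -0.  ]
18.5 [-0.58  0.67  0.8   2.02 -0.7   0.75 -0.71] [ 0.5505 -0.0659  0.0555]
handle top 2207 photometer frame mm: X [-12.4   3.1  15.4] Y [-120.4 -114.  -107.4] Z 92.4
pointer 250 photometer frame mm: X [18.1 31.9 45.1] Y [-115.1 -113.9 -112.8] Z 31.6
mark all 682 photometer frame mm: X [47.6 57.  66.2] Y [-164.9 -160.3 -155.8] Z 32.6
mark top 674 photometer frame mm: X [47.6 57.  66.1] Y [-164.9 -160.3 -155.8] Z 32.6
```

```bash
python3 -m jog '[[[0,3,0],[0,0,0],1],[[0,5,0],[0,0,0],1],[[0,5,0],[0,0,0],1],[[0,5,0],[0,0,0],1],[[0,6,0],[0,0,0],1],[[0,6,0],[0,0,0],1],[[0,6,0],[0,0,0],1],[[0,5,0],[0,0,0],1],[[0,3,0],[0,0,0],1],[[0,1,0],[0,0,0],1],[[0,0,0],[0,0,0],1],[[0,0,0],[0,0,0],1]]'; python3 rel.py 0.5598 -0.1118; python3 hm.py w12
```

```text
t: 20.05
eef_pos: [0.5594, -0.1082, 0.0555]
tool_rot: [-0.002, 0.995, 0.103, -0.001]
contact_force: [-3.3, 7.4, 8.4]
gripper_width: 0.157
[ 0.55940618 -0.10820547  0.05545803] heading -78.14590714665954 tilt 0.24898288446450076 F [-3.33  7.42  8.44] 0.15666881355207998
to go tool mm [-0.35  3.6  -0.02]
20.05 [-0.49  0.68  0.79  1.98 -0.7   0.77 -0.65] [ 0.5594 -0.1082  0.0555]
handle top 2199 photometer frame mm: X [-12.4   3.2  15.5] Y [-163.6 -157.3 -150.7] Z 92.4
pointer 256 photometer frame mm: X [17.6 31.7 45.2] Y [-158.2 -157.1 -155.9] Z 31.5
mark all 670 photometer frame mm: X [47.7 57.1 66.2] Y [-164.9 -160.6 -156. ] Z 32.5
mark top 663 photometer frame mm: X [47.7 57.1 66.1] Y [-164.9 -160.6 -156. ] Z 32.5
```

View pics/w12.png

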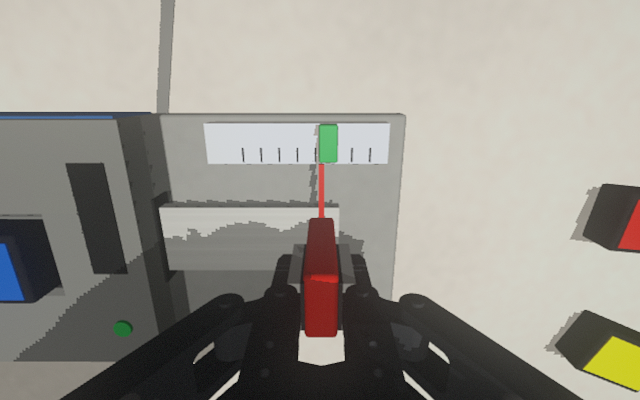

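The pointer at column 322 is 3.4 mm short of the mark's middle at column 328. One more small pull.

```bash
python3 -m jog '[[[0,1.7,0],[0,0,0],1],[[0,1.7,0],[0,0,0],1],[[0,0,0],[0,0,0],1],[[0,0,0],[0,0,0],1],[[0,0,0],[0,0,0],1],[[0,0,0],[0,0,0],1]]'; python3 hm.py w13; python3 - <<'E'
from h import *
for i in range(1):
    im,d=bot.read_camera("top"); cv2.imwrite("pics/top13.png",cv2.resize(im[100:300,160:500],None,fx=2.3,fy=2.3,interpolation=cv2.INTER_CUBIC)[:,:,::-1])
o=bot.get_obs(); print(o["contact_force"],o["gripper_width"])
E
```

```text
t: 20.85
eef_pos: [0.5601, -0.1114, 0.0555]
tool_rot: [-0.002, 0.995, 0.103, -0.001]
contact_force: [-5.4, 8.8, 9.3]
gripper_width: 0.157
20.85 [-0.48  0.68  0.79  1.98 -0.7   0.78 -0.64] [ 0.5601 -0.1114  0.0555]
handle top 2198 photometer frame mm: X [-12.4   3.2  15.6] Y [-166.9 -160.6 -154. ] Z 92.4
pointer 253 photometer frame mm: X [17.7 31.8 45.2] Y [-161.5 -160.3 -159.2] Z 31.7
mark all 666 photometer frame mm: X [47.7 57.1 66.2] Y [-165.  -160.8 -156.1] Z 32.5
mark top 661 photometer frame mm: X [47.7 57.  66.1] Y [-165.  -160.3 -156.1] Z 32.5
[-3.901049    7.77273371  9.63008967] 0.15405102352548705
```

View pics/w13.png

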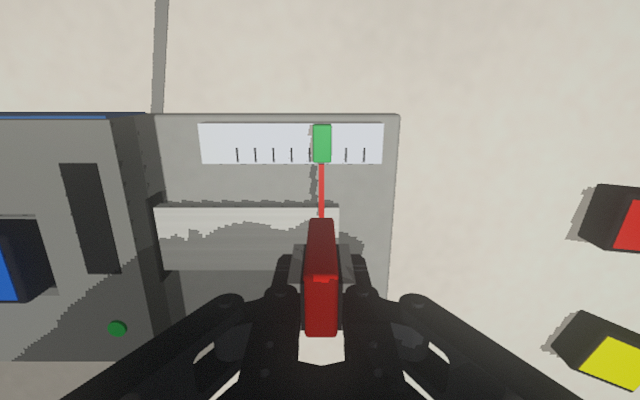

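View pics/top13.png

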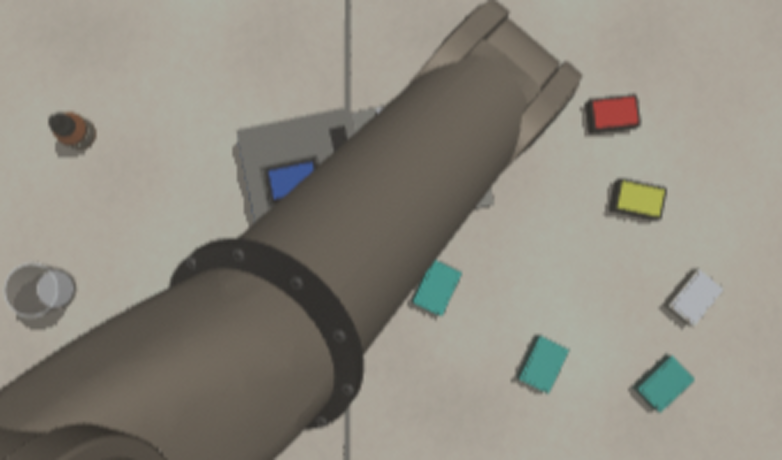

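The pointer (column 321) and mark (322) now agree to within 0.5 mm. The filter is in the pocket and the bystanders are where they were. I'll check it stays still, then hand in.

```bash
python3 -m jog '[[[0,0,0],[0,0,0],1],[[0,0,0],[0,0,0],1],[[0,0,0],[0,0,0],1],[[0,0,0],[0,0,0],1]]'; python3 hm.py w14; python3 -c "
from station import bot
print(bot.hand_in())"
```

```text
t: 21.45
eef_pos: [0.5601, -0.1114, 0.0555]
tool_rot: [-0.002, 0.995, 0.103, -0.001]
contact_force: [-4.5, 9.3, 9.5]
gripper_width: 0.156
21.45 [-0.48  0.68  0.79  1.98 -0.7   0.78 -0.64] [ 0.5601 -0.1114  0.0555]
handle top 2200 photometer frame mm: X [-12.4   3.3  15.5] Y [-166.9 -160.6 -154. ] Z 92.4
pointer 255 photometer frame mm: X [17.6 31.9 45.3] Y [-161.5 -160.3 -159.2] Z 31.6
mark all 665 photometer frame mm: X [47.6 57.1 66.2] Y [-165.  -160.8 -156.1] Z 32.6
mark top 659 photometer frame mm: X [47.6 57.1 66.1] Y [-165.  -160.8 -156.1] Z 32.6
the job is handed in; nothing more can be done
None
```

The blue filter is seated in the pocket and released, and the gripper is still holding the shutter at the green mark. I handed the job in at about 21.5 s of the 66 s allowed; the hand-in reports no verdict.

- **Filter:** after I let go and lifted clear, the pane stood about 15 mm above the housing top. Its centre was about 0.5 mm from the pocket's measured centre. It was level within 0.2° and square to the photometer within about 0.1°. At that point the shutter had not been touched.
- **Shutter:** I gripped the handle with 60 N along the pull direction and pulled it about 46.5 mm. The pointer reads -160.3 mm against -160.3 to -160.8 mm for the mark, and the pose did not change over the last 0.5 s. The measured force along the slide is about 9 to 10 N, within the expected 7 to 11 N.
- **Mark and bystanders:** the mark reads the same as before the pull, to within 0.5 mm. The other filters, the bottle and the beaker looked unmoved in the last top picture, which I judged by eye.
- **Readings that disagreed:** the landmark network took the turquoise and white blocks for the blue filter, so I chose it by colour and a close view. Its two pocket estimates were about 18 mm apart, so I used the wrist depth fit, which matched the given sizes. An upward force of about 9 N remained on the tool while holding the handle; I left it, as it is well within limits.

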